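Shut and bolt the press cover of a board test fixture

ROBOT

A 7-joint arm with a two-finger parallel gripper is mounted at the origin on a cart in front of the work surface, level with it; the furniture and walls round the work are solid. World frame = base frame: x ahead of the robot, y to its left, z up, the work surface at z = 0. Lengths are in m, angles in rad, forces in N, time in s.
With the tool pointing down it reaches from about 0.35 to 0.9 m from the base axis. Payload 7.2 kg.
Tool frame: the origin (TCP) lies at the very end of the fingers, on their centre line; the grasp point (between the pads) lies ctrl.grip_depth behind it (ctrl.grip_depth is the distance from the TCP to the grasp point, in m); z points along the fingers, y is the line along which they close (so a half turn about z gives the same grasp; the last joint's range is limited). The gripper opens to 88 mm and grips with 3 to 60 N. Pads are 20 mm wide; open, the fingers measure 115 mm over their backs; the gripper's body (75 mm by 178 mm) begins 61 mm behind the grasp point.
Start: joints at [1.183, 0.411, -0.013, 1.596, 0.006, 1.134, -0.082], TCP at [0.196, -0.593, 0.223] pointing down, gripper open.
Joint ranges: [-2.95, 2.95], [-0.29, 1.99], [-1.47, 1.44], [0.14, 2.54], [-1.03, 4.17], [0.13, 1.85], [-2.86, 2.86]. Speed limits (rad/s): [2.39, 2.39, 3.01, 3.01, 3.14, 3.14, 3.14].

INTERFACE

Orientations are given as [roll, pitch, yaw] about the fixed x, y, z axes, in that order (R = Rz(yaw) Ry(pitch) Rx(roll)).
In Python, from station import ctrl gives the robot as it stands.
- The arm moves only by the tool step_hand, called as a command line: name --argument value ..., lists and objects as JSON in quotes. Schema: {"type":"object","properties":{"deltas":{"type":"array","items":{"type":"array","prefixItems":[{"type":"array","items":{"type":"number"},"minItems":3,"maxItems":3},{"type":"number"}],"minItems":2,"maxItems":2},"minItems":1,"maxItems":5},"finger_gap":{"type":"number"},"only":{"type":"string"},"quiet":{"type":"boolean"},"lines":{"type":"string"}},"required":["deltas"],"additionalProperties":false}. deltas is a list of rows, 1 to 5 of them, each written [[dx, dy, dz], turn]: dx, dy, dz in m, then a turn about the tool's z in rad; each row is the pose to reach, as a shift and turn from the pose commanded when the call began, along the tool's axes at that moment; what a row does not reach only later rows make up. A row lasts 1/12 s, in which the tool goes at most 0.0417 m and 0.125 rad, less where a joint would pass 70% of its speed; a pose out of reach is approached as far as the arm can. finger_gap is the finger opening in m, set as the call begins (left out keeps the last). The fingers move at their own pace and stop on an object; the grip force is fixed at half the most. Time passes only in rows, so rows that do not move let the fingers close. The tool returns the time, the measured TCP pose, the force, the opening and the grip force at its end. only (a regular expression) keeps the lines of the reply that match it, lines (a string "A,B") keeps lines A to B, and quiet returns only ok. Input that does not fit is refused with a message, and nothing moves.
- ctrl.read_state(): the state, without advancing time (a new reading comes with each control period).
- ctrl.get_image(name): name is "scene" or "side" or "wrist"; returns a dict with "frame" (420x560x3 uint8, red, green, blue), "fov_y" (degrees; the focal length in pixels is half the picture's height over the tangent of half this angle, whatever the lens; pixels are square), "cx", "cy" (the principal point, pixels), "cam_to_world" (4x4, takes a point from camera to world coordinates). Camera axes: x right, y up, looking along -z (the intrinsics and any distortion apply to the point x, -y, -z); pixel columns grow to the right and rows downward; lengths in m; the calibration is good to about 2 mm. The wrist camera is an equidistant fisheye: a pixel r from the principal point sees the ray r / f radians off the axis. A picture is of the moment at which its call begins. There is no depth.
- ctrl.sign_off(): hands the job in; it is judged then, once.
The state is a dict: "clock": time; "joint_positions": joint angles; "dq": joint speeds; "joint_torque": joint torques, N m; "position": TCP position; "eef_rot": TCP orientation; "contact_force": force on the tool from outside, world axes, zero at the start; "wrist_torque": the same for the moment, N m; "opening": finger opening in m; "gripper_force": force on a finger pad.
Only numpy, scipy, OpenCV 4.12 (cv2) and the standard library are available. Lean on these libraries where they do the work, as an engineer would, in place of code of your own. Each camera call takes 0.05 s, during which the arm holds its last target. There are 200 camera calls.

TASK

Push the hinged cover of the board test fixture fully shut with the fingertips, then bolt it: hold the spring catch plate down with one fingertip and, while it is held down, push the bolt's knob with the other finger until the bolt is fully home over the cover. Then let go, so that the catch springs back up behind the bolt and locks it. Do not force the bolt, do not pick anything up, and leave the two boards, the cup, the screwdriver and the multimeter where they are.

Things in the scene. Friction and masses are not known exactly. Their poses are not given: they have to be found in the camera images.
- fixture: Board test fixture, a grey box 248 mm deep (x), 180 mm wide (y), fixed to the bench; place and yaw vary. Origin: on the bench under the middle of the shut cover's front edge; x points from the front deck back to the hinge, y left, z up. Offsets in these texts are in this frame, mm. Front deck x -118 to 0, top z 40. Behind it (x 0 to 130) the well with the board on test, under the cover.
- cover (a joint): Cover: aluminium frame with a clear pane, 119 mm deep, 176 wide, 8 thick, hinged along y at the back (x 124, z 50). 0 = shut, its top level at z 54; positive = front edge raised (rad); starts 0.35 to 0.75. A stiff hinge keeps it where it is left; about 1 N pressed down on its front half moves it. Only the bolt locks it, lying over the middle of its front rail when home.
- cover_front (a point): Middle of the cover's front rail, on its upper face (13 mm behind its front edge, 111 mm from the hinge line). The rail is 26 mm deep and 176 mm wide.
- bolt (a joint): Steel bolt on the middle of the deck (y 0), in a fixed barrel (x -36 to -8, y -15 to 15, top z 75). 0 = drawn back to the front (starts there, within 1 mm), 0.026 = fully home over the cover's rail (m). Slides along +x of the fixture with 2 N of friction, stops at both ends. With the catch up it moves no more than about 2 mm from either end.
- bolt_knob (a point): Centre of the top of the bolt's upright round black knob: x -70 drawn, x -44 home, y 0, z 98. Knob z 68 to 98, 15 mm across at the top, 11 to 12 mm below; under it a steel collar 12 mm (x) by 16 mm (y), z 50 to 68, moves with it. In front of the knob (x -118 to -76 when drawn) the deck, z 40, is clear for a finger.
- catch (a joint): Spring safety catch, left of the bolt: steel plate with a ribbed thumb plate and a tooth that reaches under the bolt into its collar's way. 0 = up, 0.009 = fully down (m); 3 N starts it, 6.6 N holds it fully down. The collar passes over the tooth when it is pressed 5 mm or more. Let go, it springs up: ahead of the collar when the bolt is drawn, behind it when home.
- catch_pad (a point): Centre of the flat upper face of the ribbed thumb plate: x -78.5, y 43, z 54.5 when up. The plate is 67 mm along x (x -112 to -45) and 42 mm along y (y 22 to 64), so a finger on it can travel along with the bolt and still hold it down. The tooth spans x -62 to -52, y -10 to 22, at the same height.
- board_on_test: Small green board, 32 x 50 x 15 mm, lying loose in the fixture's well under the cover between locating posts; stays there.
- next_board: Second small green board, 32 x 50 x 15 mm, lying loose on the deck to the right of the bolt; leave alone.
- pin_cup: Small clear plastic cup, 55 mm wide, 43 mm high, loose on the bench to the right of the fixture; leave alone.
- multimeter: Hand multimeter, 150 x 76 x 34 mm, loose on the bench further right; leave alone.
- screwdriver: Small screwdriver, 155 mm long, 20 mm thick, loose on the bench to the right of the fixture, pointing away; leave alone.

How it is judged:
On the way, in this order (a step that is already met when the one before it is completed fails the run):
1. the cover is fully shut, the bolt still drawn (value of joint cover below 0.03 rad and value of joint bolt below 0.005 m), for 0.1 s.
2. with the bolt past half way, a finger holds the catch down and a finger pushes the bolt (value of joint catch above 0.0045 m and contact force between the fingers and catch above 0.5 N and contact force between the fingers and bolt above 0.3 N and value of joint bolt above 0.013 m), for 0.02 s.
At the end, for the whole second after the job is handed in: The cover is shut (within 0.03 rad), the bolt is home (at least 23.5 of 26 mm), the catch is up again behind it (within 1.5 mm) and the board is still in the well (value of joint cover below 0.03 rad and value of joint bolt above 0.0235 m and value of joint catch below 0.0015 m and distance of board_on_test from where it was at the start of the episode below 0.008 m); the robot touches nothing.
It fails at once if the bolt or the catch is forced with more than 60 N (contact force between the fingers and bolt above 60 N or contact force between the fingers and catch above 60 N).
It fails at once if a board is lifted or shoved out of its place (distance of board_on_test from where it was at the start of the episode above 0.01 m or distance of next_board from where it was at the start of the episode above 0.015 m).
It fails at once if the cup, the multimeter or the screwdriver is lifted or shoved more than 15 mm (distance of any of pin_cup, multimeter, screwdriver from where it was at the start of the episode above 0.015 m).
It also fails if it takes over 40 s, if anything falls off the work surface, if the arm or the gripper's body presses on something with over 40 N, if the wrist force passes 120 N, or if a joint passes its speed limit or range.

## Working session

There is one attempt and no reset: what is moved stays moved. The work goes in short steps, Python scripts to look and compute and a tool call to move; the robot and the scene stay as the last step left them, time stands still between calls to the robot, and variables do not carry over. Pictures are saved under pics/ and viewed, at most 10 in all, crops included, and the job is handed in when it is done.

```bash
ls; mkdir -p pics
```

Create h.py:
```python
import numpy as np,cv2
from station import ctrl
def snap(n,f):
    im=ctrl.get_image(n); cv2.imwrite('pics/'+f,cv2.cvtColor(im['frame'],cv2.COLOR_RGB2BGR))
    np.save('pics/'+f+'.npy',{k:im[k] for k in im},allow_pickle=True); return im
def load(f): return np.load('pics/'+f+'.npy',allow_pickle=True).item()
def ray(im,u,v,fish=False):
    f=im['frame'].shape[0]/2/np.tan(np.radians(im['fov_y'])/2)
    a,b=(u-im['cx'])/f,(v-im['cy'])/f
    if fish:
        r=np.hypot(a,b)+1e-12; d=np.array([a/r*np.sin(r),-b/r*np.sin(r),-np.cos(r)])
    else: d=np.array([a,-b,-1.])
    T=np.array(im['cam_to_world']); d=T[:3,:3]@d
    return T[:3,3],d/np.linalg.norm(d)
def plane(im,u,v,z,fish=False):
    o,d=ray(im,u,v,fish); return o+d*(z-o[2])/d[2]
def tri(rs):
    A=np.zeros((3,3));b=np.zeros(3)
    for o,d in rs:
        P=np.eye(3)-np.outer(d,d);A+=P;b+=P@o
    x=np.linalg.solve(A,b); return x,[np.linalg.norm((np.eye(3)-np.outer(d,d))@(x-o)) for o,d in rs]
```

Run:
```python
from h import *
for n in("scene","side","wrist"):
    im=snap(n,n+'0.png'); print(n,im['fov_y'],im['cx'],im['cy'],np.round(im['cam_to_world'],3).tolist())
s=ctrl.read_state(); print(s['position'],s['eef_rot'],s['opening'],ctrl.grip_depth)
```

```text
pics
station.py
scene 55.47555031320177 281.6360613386784 211.96696549148933 [[-0.595, 0.483, -0.642, -0.028], [-0.804, -0.344, 0.486, 0.379], [0.014, 0.805, 0.593, 0.63], [0.0, 0.0, 0.0, 1.0]]
side 48.60765948054525 276.28500073610314 210.00797870485601 [[-0.994, 0.061, -0.091, 0.474], [-0.109, -0.441, 0.891, 0.876], [0.014, 0.896, 0.445, 0.567], [0.0, 0.0, 0.0, 1.0]]
wrist 65.70646984690485 279.2314966835102 207.68993063188515 [[0.315, 0.911, 0.265, 0.269], [-0.949, 0.303, 0.085, -0.569], [-0.002, -0.278, 0.961, 0.384], [0.0, 0.0, 0.0, 1.0]]
[ 0.19635325 -0.59293822  0.22201103] [-3.14035618e+00  8.29823059e-05  3.19864499e-01] 0.08790048479052831 0.0187
```

View pics/scene0.png

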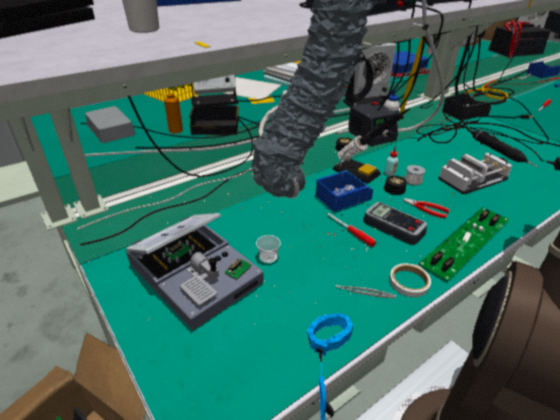

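View pics/side0.png

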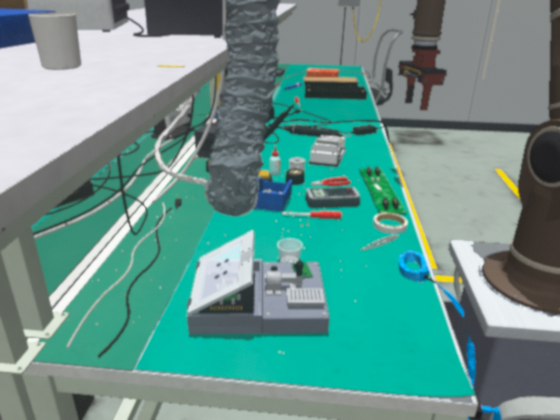

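The fixture is at about (200,265) in the scene picture and (258,295) in the side picture. A grey hose and a shelf hang behind it. I'll enlarge the fixture in both pictures.

Run:
```python
from h import *
a=load('scene0.png')['frame'][200:335,120:290,::-1]; b=load('side0.png')['frame'][225:340,180:340,::-1]
o=np.zeros((1,1))
A=cv2.resize(a,(790,int(790*135/170)),interpolation=cv2.INTER_CUBIC)[:600]
B=cv2.resize(b,(790,int(790*115/160)),interpolation=cv2.INTER_CUBIC)
cv2.imwrite('pics/ca.png',A);cv2.imwrite('pics/cb.png',B);print(790/170,790/160)
```

```text
4.647058823529412 4.9375
```

View pics/ca.png

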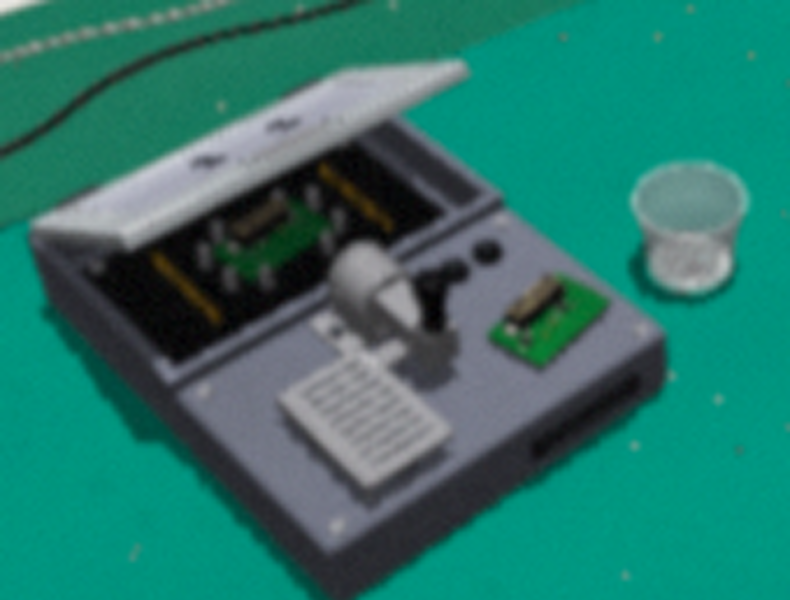

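View pics/cb.png

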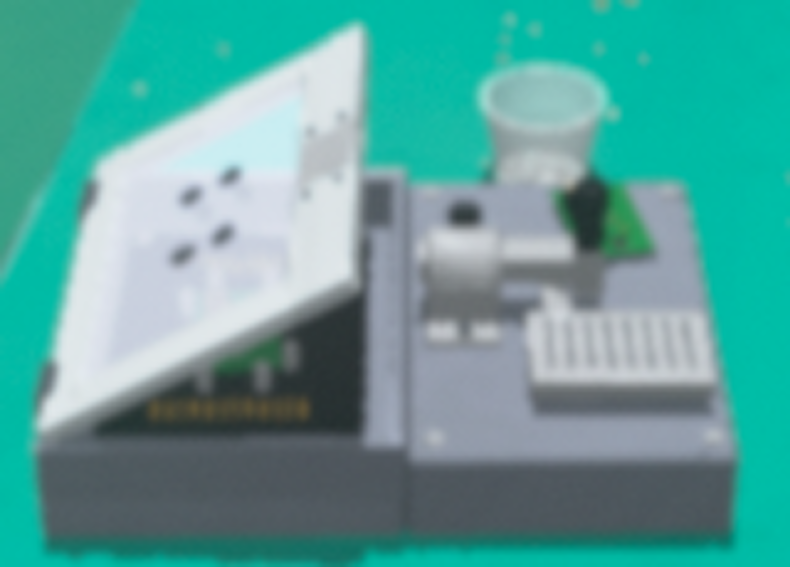

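Run:
```python
from h import *
S=load('scene0.png');D=load('side0.png')
s=lambda u,v:(120+(u+.5)/4.647-.5,200+(v+.5)/(627/135)-.5)
d=lambda u,v:(180+(u+.5)/4.9375-.5,225+(v+.5)/(567/115)-.5)
r=lambda x:np.round(x,4)
P={}
for n,a,b,z in[('FL',(328,553),(735,458),.04),('FR',(662,335),(690,183),.04),('L0',(178,385),(410,460),.04),
 ('padFL',(372,485),(717,380),.0545),('padFR',(452,435),(708,312),.0545),('padBL',(280,402),(532,382),.0545),('padBR',(362,350),(530,312),.0545),
 ('knob',(430,275),(592,185),.098),('scrFL',(337,524),(713,436),.04),('scrBL',(203,390),(436,437),.04),('scrFR',(642,330),(668,188),.04),('scrBR',(500,220),(432,192),.04),
 ('covL',(130,243),(355,285),.1),('covR',(465,68),(362,28),.1)]:
    A=plane(S,*s(*a),z);B=plane(D,*d(*b),z);t,e=tri([ray(S,*s(*a)),ray(D,*d(*b))])
    print(n,r(A),r(B),'tri',r(t),r(e)); P[n]=t
    P[n+'2']=(A+B)/2
src=np.array([[-118,90],[-118,-90],[0,90],[-112,64],[-112,22],[-45,64],[-45,22],[-70,0]])/1000
for w in('','2'):
    Q=np.array([P[k+w][:2] for k in('FL','FR','L0','padFL','padFR','padBL','padBR','knob')])
    H=(src-src.mean(0)).T@(Q-Q.mean(0));yaw=np.arctan2(H[0,1]-H[1,0],H[0,0]+H[1,1])
    R=np.array([[np.cos(yaw),-np.sin(yaw)],[np.sin(yaw),np.cos(yaw)]]);t=Q.mean(0)-R@src.mean(0)
    print('yaw',yaw,'org',r(t),'res mm',r(((Q-t)@R-src)*1000).tolist())
```

```text
FL [0.4439 0.2269 0.04  ] [0.4465 0.226  0.04  ] tri [0.4459 0.2259 0.0389] [0.001 0.001]
FR [0.4665 0.0533 0.04  ] [0.467  0.0485 0.04  ] tri [0.4664 0.0532 0.0418] [0.0012 0.0012]
L0 [0.563 0.239 0.04 ] [0.5602 0.2415 0.04  ] tri [0.5611 0.24   0.0402] [0.0014 0.0014]
padFL [0.4525 0.2016 0.0545] [0.4541 0.2012 0.0545] tri [0.4538 0.201  0.0537] [0.0006 0.0006]
padFR [0.457  0.1631 0.0545] [0.4581 0.1601 0.0545] tri [0.4576 0.1626 0.0552] [0.001 0.001]
padBL [0.5147 0.212  0.0545] [0.5202 0.2109 0.0545] tri [0.5192 0.2101 0.052 ] [0.0018 0.0018]
padBR [0.522  0.1707 0.0545] [0.5246 0.1688 0.0545] tri [0.5239 0.1697 0.054 ] [0.0012 0.0012]
knob [0.503  0.1438 0.098 ] [0.5044 0.1458 0.098 ] tri [0.5045 0.1432 0.0964] [0.0001 0.0001]
scrFL [0.4548 0.2176 0.04  ] [0.4544 0.2148 0.04  ] tri [0.4542 0.2176 0.0416] [0.0006 0.0006]
scrBL [0.554  0.2315 0.04  ] [0.5527 0.2279 0.04  ] tri [0.5519 0.2319 0.0427] [0.0005 0.0005]
scrFR [0.4743 0.0587 0.04  ] [0.4761 0.0536 0.04  ] tri [0.4752 0.058  0.0411] [0.0017 0.0017]
scrBR [0.5754 0.0726 0.04  ] [0.5743 0.0697 0.04  ] tri [0.5736 0.0735 0.0421] [0.0003 0.0003]
covL [0.5918 0.2375 0.1   ] [0.582  0.2236 0.1   ] tri [0.579  0.2403 0.1115] [0.0005 0.0005]
covR [0.6183 0.0621 0.1   ] [0.608  0.0404 0.1   ] tri [0.6026 0.0696 0.1147] [0.0016 0.0016]
yaw 0.11778640425352074 org [0.5724 0.1523] res mm [[1.0399, -2.0494], [1.1375, 4.0652], [-0.9212, -1.602], [-0.0511, -1.703], [-0.7548, 1.752], [-0.9565, -0.3574], [-1.0397, 0.9686], [1.546, -1.0739]]
yaw 0.12358884086019217 org [0.5721 0.1529] res mm [[1.1654, -1.378], [0.9449, 1.7728], [0.3935, -2.0042], [0.1383, -1.1961], [-0.5109, 0.7937], [-1.9795, 0.8508], [-1.302, 0.7444], [1.1503, 0.4165]]
```

Create fx.py:
```python
from h import *
O=np.array([.572,.1525]);YAW=.122
c,s_=np.cos(YAW),np.sin(YAW);R=np.array([[c,-s_],[s_,c]])
def rep(fx=None,fy=None,z=None):
    s=ctrl.read_state();p=s['position'];f=R.T@(p[:2]-O);print('t',s['clock'],'fix mm',np.round(f*1e3,1),'z',round(p[2]*1e3,1),'rpy',np.round(s['eef_rot'],3),'F',np.round(s['contact_force'],1),'op',s['opening'])
    if fx is not None:
        w=np.array([*(O+R@np.array([fx,fy])/1e3),z/1e3]);a,b,g=s['eef_rot']
        from scipy.spatial.transform import Rotation as Q
        print('tool delta',np.round(Q.from_euler('xyz',s['eef_rot']).inv().apply(w-p),4),'turn',round(g-YAW,4))
```

Run:
```python
from fx import *
S=load('scene0.png');D=load('side0.png')
print(tri([ray(S,280,193),ray(D,232,213)]),tri([ray(S,340,0),ray(D,250,0)]))
rep(30,21.5,180)
```

```text
(array([ 0.69249695, -0.15913552,  0.03285493]), [np.float64(0.0016087982464855041), np.float64(0.0016087982464856197)]) (array([ 0.6584364 , -0.28272948,  0.50763171]), [np.float64(0.015867400069698064), np.float64(0.01586740006969804)])
t 0.15 fix mm [-463.6 -694.2] z 222.0 rpy [-3.14  0.    0.32] F [ 0.2  0.6 -0.4] op 0.08790048479052831
tool delta [ 0.6246 -0.6046  0.0427] turn 0.1979
```
Hose bottom apparently z .03, at (.69,-.16), running to (.66,-.28,.51)... So hose occupies around x .6-.75, y -.1..-.3. Straight path from (.196,-.593) to (.6,.18): at y -.2, x≈.4. gripper half width ~.09, so margin .1ish at x .49 vs hose radius .05-> .6. Safer: go via x smaller: move first in +y to y=0 at x≈0.35..., but reach min 0.35 from the base axis. Path: e.g. waypoint world (.40,-.05). From (.196,-.593) distance .58; at y=-.2 x≈.345. Good. The arm itself is behind. Good. Radius min along that line: ~ line direction (.352,.936)... distance from origin: cross = |.196*.936 - (-.593)*.352|=.392. OK.

step_hand --deltas '[[[0.025,-0.031,0],0.04],[[0.05,-0.062,0],0.08],[[0.075,-0.093,0],0.12],[[0.1,-0.124,0],0.16],[[0.125,-0.155,0],0.198]]' --finger_gap 0.0295

```text
clock: 0.57
position: [0.2666, -0.405, 0.2224]
eef_rot: [-3.141, 0.0, 0.12]
contact_force: [0.4, 0.1, -0.4]
opening: 0.0575
gripper_force: 0.0
```

```bash
python3 -c "
from fx import *
rep(30,21.5,180);rep(-197,-180,200)"
```

```text
t 0.5667 fix mm [-371.  -516.2] z 222.4 rpy [-3.141  0.     0.12 ] F [ 0.4  0.1 -0.4] op 0.05746192803423037
tool delta [ 0.3997 -0.5386  0.0424] turn -0.0024
t 0.5667 fix mm [-371.  -516.2] z 222.4 rpy [-3.141  0.     0.12 ] F [ 0.4  0.1 -0.4] op 0.05746192803423037
tool delta [ 0.1732 -0.3366  0.0224] turn -0.0024
```

step_hand --deltas '[[[0.018,-0.036,0],0],[[0.036,-0.072,0],0],[[0.054,-0.108,0],0],[[0.072,-0.144,0],0],[[0.09,-0.18,0],0]]'

```text
clock: 0.98
position: [0.3339, -0.2154, 0.2227]
eef_rot: [3.141, -0.0, 0.122]
contact_force: [1.1, -0.7, 0.5]
opening: 0.0294
gripper_force: 0.0
```

step_hand --deltas '[[[0.018,-0.036,0],0],[[0.036,-0.072,0],0],[[0.054,-0.108,0],0],[[0.072,-0.144,0],0],[[0.084,-0.156,0],0]]'

```text
clock: 1.4
position: [0.3989, -0.0471, 0.223]
eef_rot: [-3.141, -0.001, 0.127]
contact_force: [-0.0, 1.1, 0.8]
opening: 0.0295
gripper_force: 0.0
```

```bash
python3 -c "
from fx import *
rep(30,21.5,180)"
```

```text
t 1.4 fix mm [-196.2 -177.1] z 223.0 rpy [-3.141e+00 -1.000e-03  1.270e-01] F [-0.   1.1  0.8] op 0.029516429824541696
tool delta [ 0.2271 -0.1974  0.0435] turn 0.0048
```

step_hand --deltas '[[[0.03,-0.025,0],0],[[0.06,-0.05,0],0],[[0.09,-0.075,0],0],[[0.12,-0.1,0],0],[[0.15,-0.125,0],0]]'

```text
clock: 1.82
position: [0.533, 0.0914, 0.2224]
eef_rot: [3.141, 0.0, 0.121]
contact_force: [0.6, -0.8, -0.3]
opening: 0.0294
gripper_force: 0.0
```

step_hand --deltas '[[[0.028,-0.025,0.015],0],[[0.055,-0.05,0.03],0],[[0.077,-0.072,0.043],0],[[0.077,-0.072,0.043],0]]'

```text
clock: 2.15
position: [0.5999, 0.1764, 0.1756]
eef_rot: [-3.138, 0.004, 0.127]
contact_force: [-1.9, -0.9, -0.4]
opening: 0.0292
gripper_force: 0.0
```

```bash
python3 -c "
from fx import *
rep(30,21.5,180);snap('scene','s1.png')
im=snap('wrist','w1.png')
a=load('s1.png')['frame'][100:340,100:400,::-1]
cv2.imwrite('pics/s1c.png',np.hstack([cv2.resize(a,(400,320)),cv2.resize(load('w1.png')['frame'][:,:,::-1],(400,300))[:300] if 0 else cv2.resize(load('w1.png')['frame'][:,:,::-1],(400,320))]))"
```

```text
t 2.15 fix mm [30.6 20.3] z 175.6 rpy [-3.138  0.004  0.127] F [-1.9 -0.9 -0.4] op 0.029227410296626684
tool delta [-0.0007 -0.0012 -0.0043] turn 0.0047
```

View pics/s1c.png

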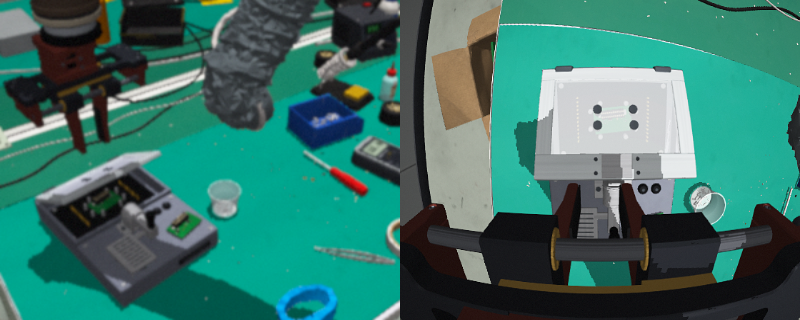

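The fingers are over the middle of the raised cover's front rail, seen at about (610,165) in the wrist half of the picture. Now I'll press it down.

step_hand --deltas '[[[0,0,0.03],0],[[0,0,0.055],0],[[0,0,0.065],0],[[0,0,0.075],0],[[0,0,0.085],0]]'

```text
clock: 2.67
position: [0.6003, 0.1701, 0.0954]
eef_rot: [3.141, -0.002, 0.121]
contact_force: [-0.8, 0.2, 1.2]
opening: 0.0296
gripper_force: 0.4
```

step_hand --deltas '[[[-0.004,0,0.01],0],[[-0.008,0,0.02],0],[[-0.011,0,0.028],0],[[-0.012,0,0.036],0],[[-0.012,0,0.036],0]]'

```text
clock: 3.08
position: [0.5865, 0.169, 0.057]
eef_rot: [3.141, 0.002, 0.122]
contact_force: [0.1, -0.5, 1.0]
opening: 0.0292
gripper_force: 0.0
```

```bash
python3 -c "
from fx import *
rep(18,21.5,54)"
```

```text
t 3.0833 fix mm [16.4 14.6] z 57.0 rpy [3.141e+00 2.000e-03 1.220e-01] F [ 0.1 -0.5  1. ] op 0.02920711354822246
tool delta [ 0.0016 -0.0069  0.003 ] turn 0.0
```

step_hand --deltas '[[[0,0,0.002],0],[[0,0,0.003],0],[[0,0,0.004],0],[[0,0,0.004],0]]'

```text
clock: 3.42
position: [0.588, 0.1696, 0.0548]
eef_rot: [-3.141, -0.0, 0.122]
contact_force: [-0.3, -0.4, 0.3]
opening: 0.0295
gripper_force: 0.0
```

```bash
python3 -c "
from fx import *
rep(18,21.5,54)"
```

```text
t 3.4167 fix mm [17.9 15. ] z 54.8 rpy [-3.141 -0.     0.122] F [-0.3 -0.4  0.3] op 0.02950192874852049
tool delta [ 0.0001 -0.0065  0.0008] turn -0.0002
```

step_hand --deltas '[[[0,0,0.001],0],[[0,0,0.002],0],[[0,0,0.003],0],[[0,0,0.003],0],[[0,0,0.003],0]]'

```text
clock: 3.83
position: [0.5881, 0.1697, 0.0541]
eef_rot: [3.141, -0.002, 0.122]
contact_force: [-6.7, -2.1, 19.5]
opening: 0.0294
gripper_force: 9.6
```

```bash
python3 -c "
from fx import *
rep(18,21.5,54)"
```

```text
t 3.8333 fix mm [18.1 15.1] z 54.1 rpy [ 3.141e+00 -2.000e-03  1.220e-01] F [-6.7 -2.1 19.5] op 0.029407615734045787
tool delta [-0.0001 -0.0064  0.0001] turn -0.0003
```

step_hand --deltas '[[[0,0,-0.03],0],[[0,0,-0.06],0],[[-0.01,0,-0.085],0],[[-0.045,-0.003,-0.095],0],[[-0.08,-0.006,-0.095],0]]'

```text
clock: 4.25
position: [0.509, 0.1665, 0.1493]
eef_rot: [-3.14, -0.005, 0.121]
contact_force: [0.6, 0.4, 0.4]
opening: 0.0292
gripper_force: 0.0
```

step_hand --deltas '[[[-0.028,0,0],0],[[-0.028,0,0],0],[[-0.028,0,0],0]]'

```text
clock: 4.5
position: [0.4794, 0.162, 0.1474]
eef_rot: [3.141, -0.001, 0.123]
contact_force: [0.1, -0.4, 0.5]
opening: 0.0299
gripper_force: 0.0
```

```bash
python3 -c "
from fx import *
rep(-90,21.5,70)
snap('side','d2.png');snap('scene','s2.png')
a=load('s2.png')['frame'][180:330,110:290,::-1];b=load('d2.png')['frame'][190:340,170:350,::-1]
cv2.imwrite('pics/c2.png',np.hstack([cv2.resize(x,(400,333),interpolation=cv2.INTER_CUBIC) for x in(a,b)]))"
```

```text
t 4.5 fix mm [-90.7  20.7] z 147.4 rpy [ 3.141e+00 -1.000e-03  1.230e-01] F [ 0.1 -0.4  0.5] op 0.029904233482500396
tool delta [ 0.0006 -0.0008  0.0774] turn 0.0005
```

View pics/c2.png

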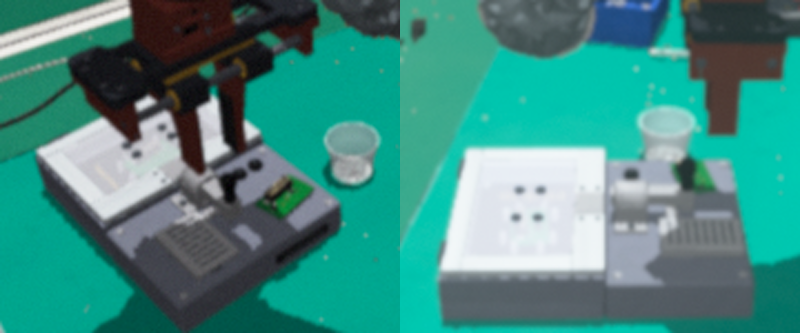

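The cover is level and shut: it is white in the right half of the picture, and the bolt is still drawn. Next I'll go down in front of the knob, with the left finger over the thumb plate.

step_hand --deltas '[[[-0.003,-0.001,0.03],0],[[-0.003,-0.001,0.06],0],[[-0.003,-0.001,0.078],0],[[-0.003,-0.001,0.085],0],[[-0.003,-0.001,0.085],0]]'

```text
clock: 5.02
position: [0.4766, 0.1628, 0.0599]
eef_rot: [-3.142, 0.003, 0.122]
contact_force: [0.1, -0.3, 0.3]
opening: 0.0293
gripper_force: 0.0
```

```bash
python3 -c "
from fx import *
rep(-94,21.5,47)"
```

```text
t 5.0167 fix mm [-93.5  21.8] z 59.9 rpy [-3.142e+00  3.000e-03  1.220e-01] F [ 0.1 -0.3  0.3] op 0.029318632573674022
tool delta [-0.0005  0.0003  0.0129] turn -0.0004
```

step_hand --deltas '[[[0,0,0.004],0],[[0,0,0.007],0],[[0,0,0.01],0],[[0,0,0.013],0],[[0,0,0.013],0]]'

```text
clock: 5.43
position: [0.4778, 0.1634, 0.0492]
eef_rot: [-3.141, -0.002, 0.122]
contact_force: [1.2, 0.4, 5.1]
opening: 0.0295
gripper_force: 2.3
```

```bash
python3 -c "
from fx import *
rep(-94,21.5,47)"
```

```text
t 5.4333 fix mm [-92.2  22.2] z 49.2 rpy [-3.141e+00 -2.000e-03  1.220e-01] F [1.2 0.4 5.1] op 0.02952333796076085
tool delta [-0.0018  0.0007  0.0022] turn -0.0003
```

step_hand --deltas '[[[0,0,0.0015],0],[[0,0,0.0025],0],[[0.002,0,0.0025],0],[[0.004,0,0.0025],0],[[0.006,0,0.0025],0]]'

```text
clock: 5.85
position: [0.4816, 0.1635, 0.0464]
eef_rot: [3.141, 0.002, 0.122]
contact_force: [-4.2, -0.5, 5.2]
opening: 0.0294
gripper_force: 2.9
```

```bash
python3 -c "
from fx import *
rep(-60,21.5,47)"
```

```text
t 5.85 fix mm [-88.4  21.9] z 46.4 rpy [3.141e+00 2.000e-03 1.220e-01] F [-4.2 -0.5  5.2] op 0.02936595382375786
tool delta [ 0.0284  0.0004 -0.0007] turn 0.0003
```

step_hand --deltas '[[[0.002,0,0],0],[[0.004,0,0],0],[[0.006,0,0],0],[[0.008,0,0],0],[[0.01,0,0],0]]'

```text
clock: 6.27
position: [0.4908, 0.1646, 0.0463]
eef_rot: [3.141, 0.003, 0.122]
contact_force: [-7.2, -0.3, 6.8]
opening: 0.0296
gripper_force: 4.0
```

```bash
python3 -c "
from fx import *
rep(-60,21.5,47)"
```

```text
t 6.2667 fix mm [-79.1  21.9] z 46.3 rpy [3.141e+00 3.000e-03 1.220e-01] F [-7.2 -0.3  6.8] op 0.02959035053890222
tool delta [ 0.0191  0.0004 -0.0008] turn 0.0004
```

step_hand --deltas '[[[0.003,0,0],0],[[0.006,0,0],0],[[0.009,0,0],0],[[0.012,0,0],0],[[0.014,0,0],0]]'

```text
clock: 6.68
position: [0.5049, 0.1665, 0.0463]
eef_rot: [3.141, 0.003, 0.122]
contact_force: [-6.3, -0.6, 6.6]
opening: 0.0293
gripper_force: 4.0
```

```bash
python3 -c "
from fx import *
rep(-60,21.5,47)"
```

```text
t 6.6833 fix mm [-64.9  22.1] z 46.3 rpy [3.141e+00 3.000e-03 1.220e-01] F [-6.3 -0.6  6.6] op 0.029294311272954527
tool delta [ 0.0049  0.0006 -0.0007] turn 0.0003
```

step_hand --deltas '[[[0.001,0,0],0],[[0.002,0,0],0],[[0.003,0,0],0],[[0.004,0,0],0],[[0.004,0,0],0]]'

```text
clock: 7.1
position: [0.5084, 0.167, 0.0463]
eef_rot: [3.141, 0.004, 0.122]
contact_force: [-7.9, -0.9, 8.2]
opening: 0.0295
gripper_force: 5.4
```

```bash
python3 -c "
from fx import *
rep(-60,21.5,47)"
```

```text
t 7.1 fix mm [-61.4  22.1] z 46.3 rpy [3.141 0.004 0.122] F [-7.9 -0.9  8.2] op 0.029477706235595223
tool delta [ 0.0014  0.0006 -0.0007] turn 0.0003
```

Pushing on in 1 mm steps until the stop shows as a rise in force.

step_hand --deltas '[[[0.001,0,0],0],[[0.002,0,0],0],[[0.002,0,0],0]]'

```text
clock: 7.35
position: [0.5084, 0.1669, 0.0461]
eef_rot: [3.14, 0.007, 0.122]
contact_force: [-14.1, -0.7, 12.2]
opening: 0.0293
gripper_force: 8.2
```

```bash
python3 -c "
from fx import *
rep(-60,21.5,47)"
```

```text
t 7.35 fix mm [-61.4  22.1] z 46.1 rpy [3.14  0.007 0.122] F [-14.1  -0.7  12.2] op 0.029342488474604987
tool delta [ 0.0013  0.0006 -0.0009] turn 0.0005
```

step_hand --deltas '[[[0.001,0,0],0],[[0.002,0,0],0],[[0.002,0,0],0]]'

```text
clock: 7.6
position: [0.5084, 0.1669, 0.0459]
eef_rot: [3.139, 0.01, 0.123]
contact_force: [-20.1, -1.9, 18.1]
opening: 0.0293
gripper_force: 11.8
```

```bash
python3 -c "
from fx import *
rep(-60,21.5,47)"
```

```text
t 7.6 fix mm [-61.3  22. ] z 45.9 rpy [3.139 0.01  0.123] F [-20.1  -1.9  18.1] op 0.029298690006775055
tool delta [ 0.0013  0.0006 -0.0011] turn 0.0006
```

step_hand --deltas '[[[-0.004,0,0],0],[[-0.01,0,0],0],[[-0.013,0,-0.006],0],[[-0.013,0,-0.02],0],[[-0.013,0,-0.045],0]]'

```text
clock: 8.02
position: [0.4996, 0.165, 0.0901]
eef_rot: [3.14, 0.005, 0.122]
contact_force: [0.2, 0.7, -0.1]
opening: 0.0298
gripper_force: 0.0
```

step_hand --deltas '[[[0,0,-0.04],0],[[0,0,-0.07],0],[[-0.02,0,-0.09],0],[[-0.06,0,-0.09],0],[[-0.1,0,-0.09],0]]'

```text
clock: 8.43
position: [0.4018, 0.1539, 0.1822]
eef_rot: [-3.141, -0.002, 0.121]
contact_force: [-0.2, 0.8, 0.4]
opening: 0.0298
gripper_force: 0.0
```

step_hand --deltas '[[[-0.03,0,0],0],[[-0.03,0,0],0]]'

```text
clock: 8.6
position: [0.3667, 0.1486, 0.1809]
eef_rot: [3.138, 0.003, 0.124]
contact_force: [0.8, -0.6, -0.6]
opening: 0.0295
gripper_force: 0.0
```

```bash
python3 -c "
from fx import *
rep()
snap('side','d3.png');snap('scene','s3.png')
a=load('s3.png')['frame'][200:335,120:290,::-1];b=load('d3.png')['frame'][225:340,180:340,::-1]
cv2.imwrite('pics/c3.png',np.hstack([cv2.resize(a,(400,318),interpolation=cv2.INTER_CUBIC),cv2.resize(b,(400,318),interpolation=cv2.INTER_CUBIC)]))"
```

```text
t 8.6 fix mm [-204.2   21.1] z 180.9 rpy [3.138e+00 3.000e-03 1.240e-01] F [ 0.8 -0.6 -0.6] op 0.029511225803095304
```

View pics/c3.png

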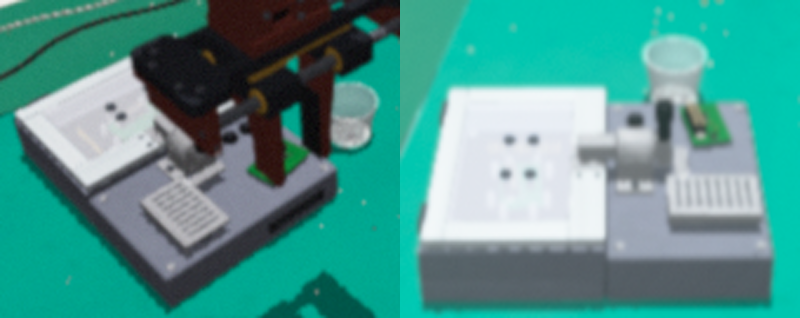

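The bolt's end lies over the rail at (597,148), the knob is at (663,120) and the thumb plate looks raised. I'll compare the plate's image with the start before handing in.

Run:
```python
from h import *
g=lambda f:cv2.cvtColor(load(f)['frame'],cv2.COLOR_RGB2GRAY)
a,b,c=g('side0.png'),g('d3.png'),g('d2.png')
t=a[285:315,284:330]
for x in(b,):
    r=cv2.matchTemplate(x[275:325,274:340],t,cv2.TM_CCOEFF_NORMED);print(cv2.minMaxLoc(r),'expect (10,10)')
def knob(x): 
    v,u=np.nonzero(x[255:275,280:320]<45); return u.mean()+280,v.mean()+255,len(u)
print(knob(a),knob(b))
def pk(u,v): return plane(load('side0.png'),u,v,.085)
print(np.linalg.norm(pk(*knob(a)[:2])-pk(*knob(b)[:2])))
```

```text
(-0.30526700615882874, 0.9833438992500305, (2, 0), (10, 10)) expect (10,10)
(np.float64(nan), np.float64(nan), 0) (np.float64(nan), np.float64(nan), 0)
nan<stdin>:8: RuntimeWarning: Mean of empty slice.
  ret = ret.dtype.type(ret / rcount)
```

```bash
python3 -c "
from station import ctrl
print(ctrl.sign_off())"
```

```text
the job is handed in; nothing more can be done
None
```

I handed the job in at about 9 s on the robot's clock: the cover is shut, the bolt went home to a firm stop, and the camera shows the catch back up behind it. The hand-in gave no verdict.

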